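# Inlay stone tiles on the goldsmith's turn-over board

## Task

Turn the setting board in its frame until it lies level on its stop with the recessed side up, then lock it with the frame's knob, turned clockwise all the way. Next lay every stone tile on the bench in a recess of its own and press each one down until its top is flush with the board; leave the board level and locked, and do not knock over the amber oil bottle.

Things in the scene. Friction and masses are not known exactly. Their poses are not given: they have to be found in the camera images.
- frame: Metal turn-over frame fixed to the bench, 160 x 414 mm on plan. Origin on the bench under its middle; z up; its own y runs along the board's long (pivot) axis, which lies 100 mm above the bench at x = 0; its own x points roughly away from the robot. Two uprights at y = +-168 mm carry the board; a post at x = 60, y = 187 mm carries the locking knob.
- board (a joint): Angle (rad) of the dark wooden board about the pivot axis, 0 to 1.9. 0: level, recessed face up, against a hard stop. At pi/2 it stands on edge, the recessed face towards the frame's -x (the robot), its +x edge on top; starts at 1.1 to 1.7. 152 mm wide, 250 long, 22 thick, the axis in its middle. Balanced; friction (0.25 N m, 4 N at the edge) holds it where left; pushed round by hand.
- board_top (a point): Centre of the board's recessed face, at its surface (11 mm from the pivot axis), turning with the board. z is the normal out of the recessed face, y the pivot axis, x towards the +x edge 76 mm away. A steel tab, 32 mm wide, stands 20 mm out of the board's +y end near the +x edge.
- board_push (a point): Point on the board's recessed face, on solid wood between the recesses, 66 mm from the centre towards the +x edge (the upper edge at the start), 40 mm from the middle towards the -y end: a good place to push. Axes as board_top.
- lock_knob (a joint): Angle (rad) of the locking knob about its upright axis, growing clockwise seen from above; 0 to 0.2 at the start (unlocked), stop at 1.5 (locked). A 14 mm wide steel dog under its grip reaches 53 mm from the axis: at 0 along the frame's +x, locked along -y over the tab of the level board, which then cannot turn. A board that is not level blocks it. Friction 0.06 N m; stays where left.
- knob_grip (a point): Point on the knob's axis, in its black bar grip, 12 mm below the top of the bar (the top is 157.5 mm above the bench). The bar is 50 mm long (own x, the way the dog points), 14 mm wide (own y), 30 mm high; below it is a round hub of 38 mm diameter, then the dog.
- tile1_mid (a point): Centre of a loose flat tile of pale polished stone, 44 (own x) x 60 (own y) x 14 (own z) mm, about 100 g, all tiles alike, both faces alike. Starts flat on the bench on the frame's right (-y) side. May be absent.
- tile2_mid (a point): Centre of a loose flat tile of pale polished stone, 44 (own x) x 60 (own y) x 14 (own z) mm, about 100 g, all tiles alike, both faces alike. Starts flat on the bench on the frame's right (-y) side. May be absent.
- tile3_mid (a point): Centre of a loose flat tile of pale polished stone, 44 (own x) x 60 (own y) x 14 (own z) mm, about 100 g, all tiles alike, both faces alike. Starts flat on the bench on the frame's right (-y) side. May be absent.
- tile4_mid (a point): Centre of a loose flat tile of pale polished stone, 44 (own x) x 60 (own y) x 14 (own z) mm, about 100 g, all tiles alike, both faces alike. Starts flat on the bench on the frame's right (-y) side. May be absent.
- tile5_mid (a point): Centre of a loose flat tile of pale polished stone, 44 (own x) x 60 (own y) x 14 (own z) mm, about 100 g, all tiles alike, both faces alike. Starts flat on the bench on the frame's right (-y) side. May be absent.
- recess1 (a point): Centre of one of the six recesses (2 rows of 3), at the level of the board's surface; axes as board_top. 52 (x) x 66 (y) mm; wood between recesses 24 mm (x) and 14 mm (y). A cork bed lies 4 mm deep, so a tile laid on it stands 10 mm proud; pressed with about 7 to 12 N the bed sinks slowly by 10 mm to a stop and stays, the tile then flush. Any tile fits any recess, 60 mm side along y.
- recess2 (a point): Centre of one of the six recesses (2 rows of 3), at the level of the board's surface; axes as board_top. 52 (x) x 66 (y) mm; wood between recesses 24 mm (x) and 14 mm (y). A cork bed lies 4 mm deep, so a tile laid on it stands 10 mm proud; pressed with about 7 to 12 N the bed sinks slowly by 10 mm to a stop and stays, the tile then flush. Any tile fits any recess, 60 mm side along y.
- recess3 (a point): Centre of one of the six recesses (2 rows of 3), at the level of the board's surface; axes as board_top. 52 (x) x 66 (y) mm; wood between recesses 24 mm (x) and 14 mm (y). A cork bed lies 4 mm deep, so a tile laid on it stands 10 mm proud; pressed with about 7 to 12 N the bed sinks slowly by 10 mm to a stop and stays, the tile then flush. Any tile fits any recess, 60 mm side along y.
- recess4 (a point): Centre of one of the six recesses (2 rows of 3), at the level of the board's surface; axes as board_top. 52 (x) x 66 (y) mm; wood between recesses 24 mm (x) and 14 mm (y). A cork bed lies 4 mm deep, so a tile laid on it stands 10 mm proud; pressed with about 7 to 12 N the bed sinks slowly by 10 mm to a stop and stays, the tile then flush. Any tile fits any recess, 60 mm side along y.
- recess5 (a point): Centre of one of the six recesses (2 rows of 3), at the level of the board's surface; axes as board_top. 52 (x) x 66 (y) mm; wood between recesses 24 mm (x) and 14 mm (y). A cork bed lies 4 mm deep, so a tile laid on it stands 10 mm proud; pressed with about 7 to 12 N the bed sinks slowly by 10 mm to a stop and stays, the tile then flush. Any tile fits any recess, 60 mm side along y.
- recess6 (a point): Centre of one of the six recesses (2 rows of 3), at the level of the board's surface; axes as board_top. 52 (x) x 66 (y) mm; wood between recesses 24 mm (x) and 14 mm (y). A cork bed lies 4 mm deep, so a tile laid on it stands 10 mm proud; pressed with about 7 to 12 N the bed sinks slowly by 10 mm to a stop and stays, the tile then flush. Any tile fits any recess, 60 mm side along y.
- oil_bottle: Amber glass bottle, 56 mm diameter, 130 mm high, standing on the bench beyond the frame; origin at the centre of its base. Must not be knocked over.
Mind the look-alikes: they are no part of the job. What is shaped like the part that bears tile4_mid but turquoise is not meant. What is shaped like the part that bears tile1_mid but red is not meant.

How it is judged:
By the outcome, as a careful person would: the job done as asked, in the order asked, and still so for the second after the job is handed in, with the robot touching nothing.
Of tile1, tile2, tile3, tile4, tile5 only 3 to 5 are there at a start; the rules pass over those that are not, and their reading is None.
At some moment in a run one of tile1, tile2, tile3, tile4, tile5 may be knocked a few centimetres aside while the robot is not near it.
Once in a run the grip may slacken for a moment while it holds something.
It also fails if it takes over 210 s, if anything falls off the work surface, if the arm or the gripper's body presses on something with over 40 N, if the wrist force passes 120 N, or if a joint passes its speed limit or range.

## Robot

A 7-joint arm with a two-finger parallel gripper is mounted at the origin on the work surface. World frame = base frame: x ahead of the robot, y to its left, z up, the work surface at z = 0. Lengths are in m, angles in rad, forces in N, time in s.
With the tool pointing down it reaches from about 0.425 to 0.875 m from the base axis. Payload 4.7 kg.
Tool frame: the origin (TCP) lies at the very end of the fingers, on their centre line; the grasp point (between the pads) lies 19 mm behind it (bot.grip_depth is the distance from the TCP to the grasp point, in m); z points along the fingers, y is the line along which they close (so a half turn about z gives the same grasp; the last joint's range is limited). The gripper opens to 85 mm and grips with 20 to 120 N. Pads are 22 mm wide; open, the fingers measure 114 mm over their backs; the gripper's body (76 mm by 85 mm) begins 54 mm behind the grasp point. The pads swing forward as they close: fully open they stand 13 mm farther back than shut.
Start: joints at [1.213, 0.321, -0.07, 1.45, 0.023, 1.371, -0.057], TCP at [0.236, -0.606, 0.231] pointing down, gripper open.
Joint ranges: [-2.86, 2.86], [-0.3, 2.09], [-1.38, 1.24], [0.06, 2.45], [-1.56, 4.7], [0.09, 2.05], [-2.69, 2.69]. Speed limits (rad/s): [2.57, 2.57, 3.14, 3.14, 3.14, 3.14, 3.14].

## Interface

Orientations are given as [roll, pitch, yaw] about the fixed x, y, z axes, in that order (R = Rz(yaw) Ry(pitch) Rx(roll)).
In Python, from station import monitor, optics, bot gives the robot as it stands.
- The arm moves only by the shell command python3 -m crank 'ROWS' [OPENING] [FORCE]. ROWS is JSON, a list of rows, each a list of 4 numbers: the shift along the tool's x, y, z in m, then the turn about the tool's z in degrees. In form: [[x, y, z, yaw], ...]. A call has 1 to 12 rows; each row is the pose to reach, as a shift and turn from the pose commanded when the call began, along the tool's axes at that moment; what a row does not reach only later rows make up. A row lasts 1/8 s, in which the tool goes at most 62.5 mm and 10.7 degrees, less where a joint would pass 70% of its speed; a pose out of reach is approached as far as the arm can. A call with a gripper value outside its range is refused whole. OPENING is the opening, from -1 (shut) to 1 (fully open), so that 0 is half open, set as the call begins (- or left out, the last holds). The fingers move at their own pace and stop on an object; FORCE is the grip in N (left out, the last holds). Time passes only in rows, so rows that repeat a pose let the fingers close. It gives the time, the measured TCP pose, the force, the opening and the grip force at its end, in the units of the state.
- monitor.observe(): the state, without advancing time (a new reading comes with each control period).
- optics.camera(name): name is "side" or "top"; returns a dict with "image" (400x640x3 uint8, red, green, blue), "camera_matrix" (3x3 intrinsics, pixels), "T" (4x4, takes a point from camera to world coordinates). Camera axes: x right, y down, z forward; pixel columns grow to the right and rows downward; lengths in m; the calibration is good to about 2 mm. A picture is of the moment at which its call begins. There is no depth.
- bot.finish_job(): hands the job in; it is judged then, once.
The state is a dict: "time": time; "qpos": joint angles; "qvel": joint speeds; "tau": joint torques, N m; "position": TCP position; "tool_rot": TCP orientation; "wrist_force": force on the tool from outside, world axes, zero at the start; "wrist_torque": the same for the moment, N m; "width": finger opening in m; "finger_force": force on a finger pad.
Only numpy, scipy, OpenCV 4.12 (cv2) and the standard library are available. Lean on these libraries where they do the work, as an engineer would, in place of code of your own. Each camera call takes 0.05 s, during which the arm holds its last target. There are 200 camera calls.

## Working session

There is one attempt and no reset: what is moved stays moved. The work goes in short steps, Python scripts to look and compute and a shell command to move; the robot and the scene stay as the last step left them, time stands still between calls to the robot, and variables do not carry over. Pictures are saved under pics/ and viewed, at most 15 in all, crops included, and the job is handed in when it is done.

```bash
ls; mkdir -p pics
python3 - <<'E'
from station import monitor, optics, bot
import cv2,numpy as np
s=monitor.observe(); print({k:np.round(v,3) for k,v in s.items()})
for n in("top","side"):
    c=optics.camera(n); print(n,c["camera_matrix"].round(1).tolist(),c["T"].round(4).tolist())
    cv2.imwrite(f"pics/{n}0.png",c["image"][:,:,::-1])
E
```

```text
pics
{'time': np.float64(0.0), 'qpos': array([ 1.213,  0.322, -0.07 ,  1.452,  0.023,  1.371, -0.057]), 'qvel': array([-0.002,  0.   , -0.   ,  0.001,  0.002,  0.002,  0.   ]), 'tau': array([ 1.0000e-03, -4.9358e+01, -3.8200e-01, -3.1433e+01,  1.3000e-02,
        1.1000e-02, -0.0000e+00]), 'position': array([ 0.236, -0.605,  0.23 ]), 'tool_rot': array([-3.14 ,  0.   ,  0.372]), 'wrist_force': array([ 0.253,  0.588, -0.043]), 'wrist_torque': array([-0.013, -0.067, -0.033]), 'finger_force': np.float64(0.0), 'width': np.float64(0.086)}
top [[477.5, 0.0, 322.7], [0.0, 477.5, 190.4], [0.0, 0.0, 1.0]] [[0.0206, -0.998, 0.06, 0.5153], [-0.9997, -0.0216, -0.0146, -0.0087], [0.0159, -0.0597, -0.9981, 1.2882], [0.0, 0.0, 0.0, 1.0]]
side [[396.6, 0.0, 315.6], [0.0, 396.6, 197.2], [0.0, 0.0, 1.0]] [[-0.9952, -0.0442, 0.0876, 0.5131], [-0.0964, 0.6063, -0.7893, 0.8705], [-0.0182, -0.794, -0.6077, 0.7922], [0.0, 0.0, 0.0, 1.0]]
```

View pics/top0.png

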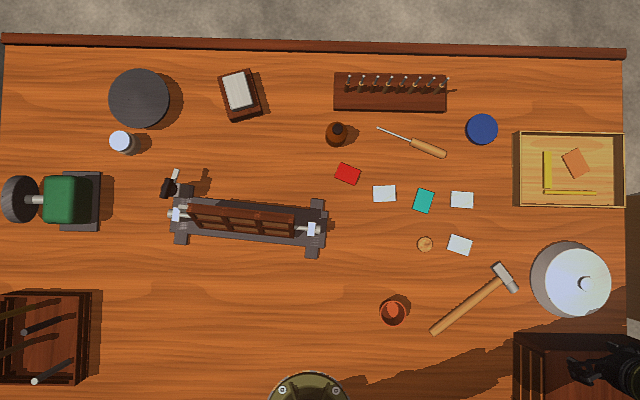

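View pics/side0.png

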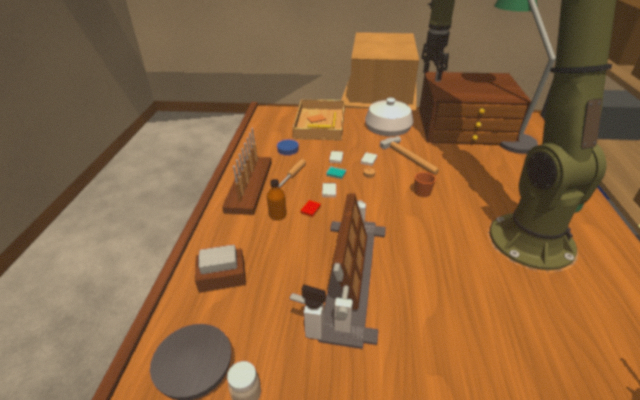

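The top view shows three pale tiles at (384,194), (462,200) and (460,244). The look-alikes are a red tile at (347,174), a turquoise tile at (424,200) and a whetstone at (238,90). The frame is centred near (245,222), the knob is at (170,187) and the bottle at (337,133). Next I'll take one close crop and measure.

```bash
cat > h.py <<'E'
from station import monitor, optics, bot
import cv2,numpy as np
def cam(n):
    c=optics.camera(n); return c["image"],c["camera_matrix"],np.array(c["T"])
def ray(K,T,uv):
    d=T[:3,:3]@np.linalg.solve(K,[uv[0],uv[1],1.]); return T[:3,3],d
def plane(K,T,uv,z):
    o,d=ray(K,T,uv); return o+d*(z-o[2])/d[2]
def proj(K,T,p):
    q=np.linalg.inv(T)@np.r_[p,1]; q=K@q[:3]; return q[:2]/q[2]
def pale(img,smin=0,smax=40,vmin=170):
    h=cv2.cvtColor(img,cv2.COLOR_RGB2HSV); return cv2.inRange(h,(0,smin,vmin),(179,smax,255))
def tiles(z=.014,n="top"):
    img,K,T=cam(n); m=pale(img); out=[]
    for c in cv2.findContours(m,cv2.RETR_EXTERNAL,cv2.CHAIN_APPROX_NONE)[0]:
        if 60<cv2.contourArea(c)<1500:
            w=np.array([plane(K,T,p[0],z)[:2] for p in c],np.float32)*1000
            (x,y),(a,b),t=cv2.minAreaRect(w); u=c.mean(0)[0]
            # direction of short side (tile own x), deg
            if a>b:t+=90
            out.append((u.round(),round(x,1),round(y,1),round(min(a,b)),round(max(a,b)),round(t,1)))
    return out
E
python3 - <<'E'
from h import *
img,K,T=cam("top")
for o in tiles(): print(o)
h=cv2.cvtColor(img,cv2.COLOR_RGB2HSV)
for p in [(384,194),(462,200),(460,244),(312,229),(176,214)]: print(p,h[p[1],p[0]])
a=cv2.resize(img[155:265,155:335],None,fx=4,fy=4,interpolation=cv2.INTER_CUBIC)
cv2.imwrite("pics/c1.png",a[:,:,::-1])
E
```

```text
(array([506., 277.]), 370.4, -520.5, 23, 84, 129.9)
(array([459., 244.]), 455.5, -394.8, 42, 59, 162.8)
(array([310., 228.]), 487.4, 7.8, 37, 52, 27.7)
(array([177., 214.]), 517.6, 355.0, 28, 55, 150.4)
(array([462., 199.]), 576.8, -400.2, 43, 57, 0.1)
(array([384., 193.]), 588.1, -190.6, 42, 59, 5.1)
(array([121., 141.]), 713.9, 518.3, 45, 46, 91.3)
(array([237.,  90.]), 858.4, 210.7, 60, 89, 107.2)
(384, 194) [ 99  16 207]
(462, 200) [ 96  13 202]
(460, 244) [ 94   9 199]
(312, 229) [113  35 223]
(176, 214) [112  37 228]
```

View pics/c1.png

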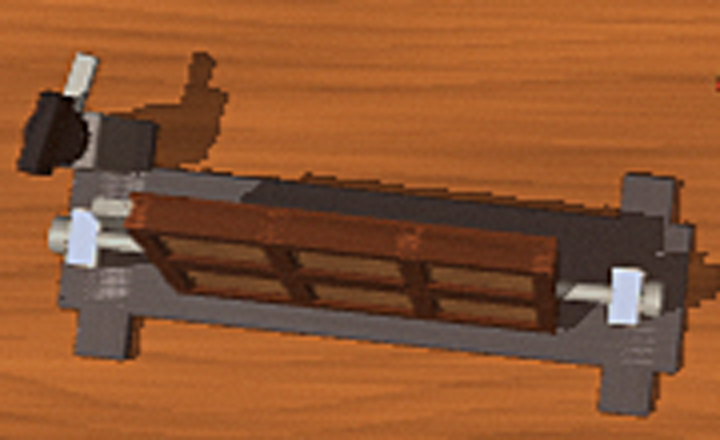

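The crop shows the board standing nearly on edge with its recesses towards the robot. The upright tops are at about (175.5,214.5) and (311.8,229.2), and the knob bar is at about (165,188) with its dog pointing along frame +x. The choice of tiles holds: three pale ones.

Run:
```python
from h import *
img,K,T=cam("top")
from scipy.optimize import brentq
L=(175.6,214.5);R=(311.9,229.2)
f=lambda z:np.linalg.norm(plane(K,T,L,z)-plane(K,T,R,z))-.336
z=brentq(f,0,.3); print("z",z)
for z in (z,.11,.12,.13):
    l,r=plane(K,T,L,z),plane(K,T,R,z); d=l-r; print(z.__round__(3),((l+r)/2).round(4),np.degrees(np.arctan2(-d[0],d[1])).round(2),np.linalg.norm(d).round(4))
# base feet on z~0 : four feet outer corners in crop
for nm,p in dict(tl=(620,175),br=(650,415),bl=(78,355)).items(): print(nm,plane(K,T,(155+p[0]/4,155+p[1]/4),.012).round(4))
# baseplate ends
for nm,p in dict(ra=(692,225),rb=(682,372),la=(75,165),lb=(60,308)).items(): print(nm,plane(K,T,(155+p[0]/4,155+p[1]/4),.012).round(4))
print("knob",plane(K,T,(155+40/4,155+132/4),.1575).round(4), "dogtip",plane(K,T,(155+85/4,155+57/4),.105).round(4))
for p in ((135,200),(555,238)): print("edge",plane(K,T,(155+p[0]/4,155+p[1]/4),.17).round(4))
```

```text
z 0.11068716308060433
0.111 [0.5047 0.166  0.1107] -4.97 0.336
0.11 [0.5047 0.1661 0.11  ] -4.97 0.3362
0.12 [0.5048 0.1646 0.12  ] -4.97 0.3333
0.13 [0.5049 0.1632 0.13  ] -4.97 0.3305
tl [0.5691 0.0061 0.012 ]
br [ 0.4101 -0.0173  0.012 ]
bl [0.4422 0.3619 0.012 ]
ra [ 0.5367 -0.0427  0.012 ]
rb [ 0.4389 -0.038   0.012 ]
la [0.568  0.3689 0.012 ]
lb [0.473 0.375 0.012]
knob [0.581  0.3471 0.1575] dogtip [0.6312 0.3378 0.105 ]
edge [0.5418 0.2865 0.17  ]
edge [0.5248 0.0414 0.17  ]
```

```bash
cat >> h.py <<'E'
FC=np.array([.505,.1655]); FY=np.radians(-4.97)
def F(x,y,z):  # frame mm -> world m
    c,s=np.cos(FY),np.sin(FY); return np.array([FC[0]+(c*x-s*y)/1e3,FC[1]+(s*x+c*y)/1e3,z/1e3])
def plan(P,psi=None,cur=None):
    """rows (mm, deg) from the present pose to world points P; psi world tool yaw in deg"""
    s=monitor.observe(); y=s["tool_rot"][2]; R=cv2.Rodrigues(np.array([0,0,y]))[0]@np.diag([1,-1,-1.]) if 1 else 0
    p0=s["position"] if cur is None else cur
    t=0 if psi is None else -((psi-np.degrees(y)+180)%360-180)
    print("at",p0.round(4),"yaw",np.degrees(y).round(2),"rp",s["tool_rot"][:2].round(3),"w",s["width"].round(4),"f",s["wrist_force"].round(1),"t",round(float(s["time"]),2))
    for p in P: print((R.T@(np.array(p)-p0)*1e3).round(1).tolist(),round(t,1))
E
python3 - <<'E'
from h import *
plan([(.5,-.3,.3),F(-40,-40,260),F(-40,-40,157)],85)
E
```

```text
Traceback (most recent call last):
  File "h.py", line 31, in plan
    print("at",p0.round(4),"yaw",np.degrees(y).round(2),"rp",s["tool_rot"][:2].round(3),"w",s["width"].round(4),"f",s["wrist_force"].round(1),"t",round(float(s["time"]),2))
                                                                                            ^^^^^^^^^^^^^^^^
AttributeError: 'float' object has no attribute 'round'
```

```bash
sed -i 's/s\["width"\].round(4)/round(float(s["width"]),4)/' h.py
python3 - <<'E'
from h import *
plan([(.5,-.3,.3),F(-40,-40,260),F(-40,-40,157)],85)
E
```

```text
at [ 0.236  -0.6054  0.2308] yaw 21.3 rp [-3.141  0.   ] w 0.0854 f [ 1.2 -0.3 -0.4] t 0.25
[356.9, -188.6, -69.2] -63.7
[477.1, -602.3, -29.2] -63.7
[477.1, -602.3, 73.8] -63.7
```

```bash
python3 -m crank '[[0.357,-0.189,-0.069,-63.7],[0.357,-0.189,-0.069,-63.7],[0.357,-0.189,-0.069,-63.7],[0.357,-0.189,-0.069,-63.7],[0.357,-0.189,-0.069,-63.7],[0.357,-0.189,-0.069,-63.7],[0.357,-0.189,-0.069,-63.7],[0.357,-0.189,-0.069,-63.7],[0.357,-0.189,-0.069,-63.7],[0.357,-0.189,-0.069,-63.7]]' -1
python3 - <<'E'
from h import *
plan([F(-40,-40,260),F(-40,-40,157)],85)
E
```

```text
time: 1.5
position: [0.4988, -0.3015, 0.2999]
tool_rot: [-3.141, 0.0, 1.481]
wrist_force: [-0.2, 0.2, -0.5]
width: 0.0
finger_force: 0.0
at [ 0.4988 -0.3015  0.2999] yaw 84.83 rp [-3.141  0.   ] w 0.0 f [-0.2  0.2 -0.5] t 1.5
[425.5, -75.8, 39.9] -0.2
[425.5, -75.8, 142.9] -0.2
```

```bash
python3 -m crank '[[0.425,-0.076,0.04,0],[0.425,-0.076,0.04,0],[0.425,-0.076,0.04,0],[0.425,-0.076,0.04,0],[0.425,-0.076,0.04,0],[0.425,-0.076,0.04,0],[0.425,-0.076,0.04,0],[0.425,-0.076,0.04,0],[0.425,-0.076,0.143,0],[0.425,-0.076,0.143,0],[0.425,-0.076,0.143,0],[0.425,-0.076,0.143,0]]'
python3 - <<'E'
from h import *
plan([F(x,-40,z) for x,z in ((-10,160),(10,156),(27,147),(40,133),(50,118),(54,108))],None)
E
```

```text
time: 3.0
position: [0.4627, 0.1294, 0.1588]
tool_rot: [3.14, -0.0, 1.482]
wrist_force: [0.5, 0.4, 0.6]
width: -0.0
finger_force: 0.0
at [0.4627 0.1294 0.1588] yaw 84.9 rp [ 3.14 -0.  ] w -0.0 f [0.5 0.4 0.6] t 3.0
[-0.4, 29.0, -1.2] 0
[-0.3, 49.0, 2.8] 0
[-0.3, 66.0, 11.8] 0
[-0.2, 79.0, 25.8] 0
[-0.2, 89.0, 40.8] 0
[-0.2, 93.0, 50.8] 0
```

Pushing along the arc, stopping just short of level to check the forces.

```bash
python3 -m crank '[[0,0.02,-0.001,0],[0,0.035,0,0],[0,0.049,0.003,0],[0,0.058,0.007,0],[0,0.066,0.012,0],[0,0.073,0.019,0],[0,0.079,0.026,0],[0,0.084,0.033,0],[0,0.089,0.041,0],[0,0.089,0.041,0]]'
python3 - <<'E'
from h import *
plan([F(54,-40,z) for z in (114,110,106)],None)
E
```

```text
time: 4.25
position: [0.551, 0.1221, 0.1165]
tool_rot: [3.14, -0.0, 1.483]
wrist_force: [-0.2, -0.6, -0.4]
width: -0.0002
finger_force: 0.0
at [0.551  0.1221 0.1165] yaw 84.97 rp [ 3.14 -0.  ] w -0.0002 f [-0.2 -0.6 -0.4] t 4.25
[-0.8, 4.4, 2.5] 0
[-0.8, 4.4, 6.5] 0
[-0.8, 4.4, 10.5] 0
```

```bash
for z in 1; do python3 -m crank '[[0,0.004,0.003,0],[0,0.004,0.004,0],[0,0.004,0.004,0]]'; done;  python3 -m crank '[[0,0,0.002,0],[0,0,0.003,0],[0,0,0.003,0]]'
```

```text
time: 4.62
position: [0.5543, 0.1222, 0.1124]
tool_rot: [3.141, -0.0, 1.484]
wrist_force: [-1.5, 0.4, 3.0]
width: 0.0001
finger_force: 1.2
time: 5.0
position: [0.5546, 0.1222, 0.111]
tool_rot: [3.14, 0.001, 1.484]
wrist_force: [-5.6, -0.7, 12.0]
width: -0.0004
finger_force: 6.3
```

Run:
```python
from h import *
for n,(r0,r1,c0,c1) in dict(top=(150,270,150,340),side=(180,360,270,420)).items():
    img,K,T=cam(n); a=cv2.resize(img[r0:r1,c0:c1],None,fx=3,fy=3,interpolation=cv2.INTER_CUBIC)
    cv2.imwrite(f"pics/{n}1.png",a[:,:,::-1])
```

```text
(no output)
```

View pics/side1.png

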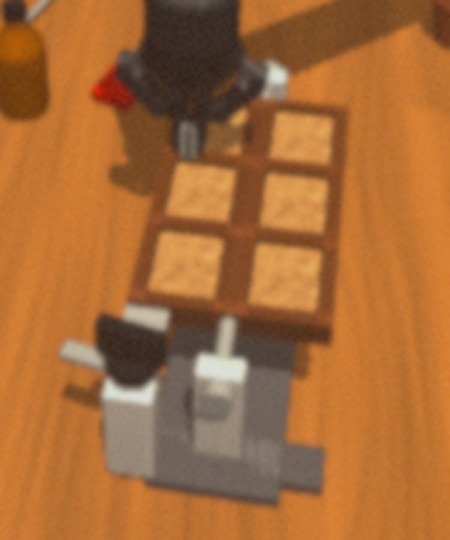

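The side crop shows the board close to level, with the tool on its +x edge and the tab near the knob. I'll press a little more to confirm it is on the stop.

```bash
python3 -m crank '[[0,0,0.002,0],[0,0,0.004,0],[0,0,0.004,0]]';python3 -m crank '[[0,0,-0.03,0],[0,0,-0.09,0],[0,0,-0.09,0],[0,0,-0.09,0]]'
python3 - <<'E'
from h import *
plan([F(60,187,200),F(60,187,132)],-5-5.5+180)
img,K,T=cam("top"); 
# knob
a=cv2.resize(img[150:270,150:340],None,fx=4,fy=4,interpolation=cv2.INTER_CUBIC); cv2.imwrite("pics/top2.png",a[:,:,::-1])
E
```

```text
time: 5.48
position: [0.5548, 0.1222, 0.1108]
tool_rot: [3.139, 0.003, 1.484]
wrist_force: [-13.3, -4.6, 36.9]
width: -0.0001
finger_force: 18.1
time: 5.98
position: [0.554, 0.1216, 0.1948]
tool_rot: [3.141, 0.001, 1.483]
wrist_force: [-0.2, -0.9, -1.7]
width: -0.0001
finger_force: 0.0
at [0.554  0.1216 0.1948] yaw 84.98 rp [3.141e+00 1.000e-03] w -0.0001 f [-0.2 -0.9 -1.7] t 5.97
[226.5, 7.2, -5.2] -84.5
[226.5, 7.2, 62.8] -84.5
```

View pics/top2.png

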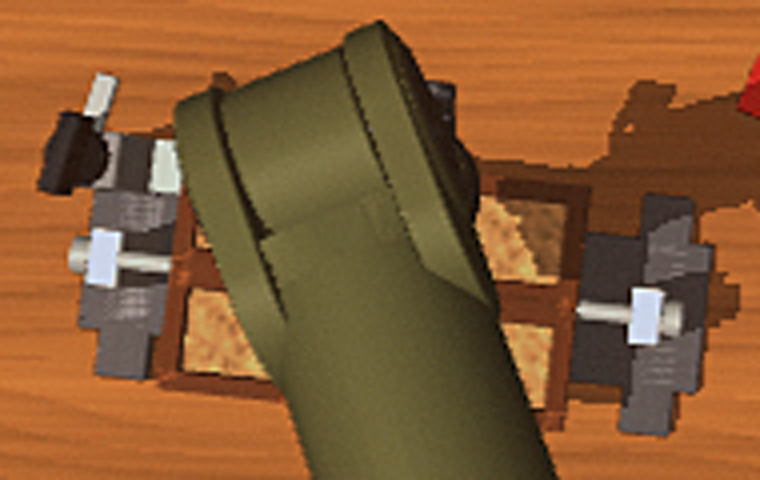

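Pressed with 37 N the tool stayed at z=0.111, so the board is level on its stop. The knob bar shows at about (165,188). Moving over it with the gripper half open.

```bash
python3 -m crank '[[0.05,0,-0.01,-10],[0.1,0,-0.01,-20],[0.15,0,-0.01,-30],[0.2,0.007,-0.01,-40],[0.226,0.007,-0.01,-50],[0.226,0.007,-0.01,-60],[0.226,0.007,-0.01,-70],[0.226,0.007,-0.01,-80],[0.226,0.007,-0.01,-84.5],[0.226,0.007,-0.01,-84.5]]' 0
python3 - <<'E'
from h import *
plan([F(60,187,132)],169.5)
E
```

```text
time: 7.28
position: [0.5802, 0.3461, 0.2032]
tool_rot: [-3.14, -0.002, 2.958]
wrist_force: [-0.3, -0.7, -0.5]
width: 0.0425
finger_force: 0.0
at [0.5802 0.3461 0.2032] yaw 169.47 rp [-3.14e+00 -2.00e-03] w 0.0425 f [-0.3 -0.7 -0.5] t 7.28
[-0.7, 0.6, 71.2] -0.0
```

```bash
python3 -m crank '[[-0.001,0,0.04,0],[-0.001,0,0.07,0],[-0.001,0,0.07,0],[-0.001,0,0.07,0]]' 0; python3 -m crank '[[0,0,0,0],[0,0,0,0],[0,0,0,0],[0,0,0,0]]' -1 40
```

```text
time: 7.78
position: [0.5818, 0.3469, 0.1361]
tool_rot: [3.141, 0.0, 2.958]
wrist_force: [0.3, 0.5, 0.9]
width: 0.043
finger_force: 0.0
time: 8.28
position: [0.5822, 0.3501, 0.1374]
tool_rot: [3.134, 0.002, 2.96]
wrist_force: [2.2, 6.5, -0.3]
width: 0.0129
finger_force: 44.1
```

```bash
python3 -m crank '[[0,0.003,0,3],[0,0.004,0,12],[0,0.004,0,21],[0,0.004,0,30],[0,0.004,0,39],[0,0.004,0,48],[0,0.004,0,57],[0,0.004,0,66],[0,0.004,0,74],[0,0.004,0,78],[0,0.004,0,78]]' - 60
```

```text
time: 9.65
position: [0.5811, 0.3495, 0.1373]
tool_rot: [-3.14, 0.003, 1.596]
wrist_force: [-6.1, -5.4, 7.3]
width: 0.0128
finger_force: 64.2
```

```bash
python3 -c "
from h import *;print(monitor.observe()['wrist_torque'])"; python3 -m crank '[[0,0,0,2],[0,0,0,4],[0,0,0,4]]';python3 -c "
from h import *;print(monitor.observe()['wrist_torque'])"; python3 -m crank '[[0,0,0,2],[0,0,0,4],[0,0,0,4]]';python3 -c "
from h import *;print(monitor.observe()['wrist_torque'])"
```

```text
[-1.08624409  1.36260402 -0.1036899 ]
time: 10.02
position: [0.5811, 0.3495, 0.1373]
tool_rot: [-3.141, 0.004, 1.53]
wrist_force: [-5.9, -6.4, 7.4]
width: 0.0125
finger_force: 65.0
[-1.14530409  1.30280102  1.07912404]
time: 10.4
position: [0.5811, 0.3506, 0.1374]
tool_rot: [-3.141, 0.002, 1.46]
wrist_force: [-4.6, -3.7, 7.5]
width: 0.0126
finger_force: 86.4
[-0.66185242  1.08707782  0.87027863]
```

The torque jumped from 0.1 to 1.1 N m, so the knob is at its stop. Releasing it and backing off clear of the view.

```bash
python3 -m crank '[[0,0,0,-5],[0,0,0,-5],[0,0,0,-5]]' 0; python3 -m crank '[[0,0,-0.03,0],[0,0,-0.09,0],[0,0,-0.12,0],[0,0,-0.12,0]]'; python3 -c "
from h import *
plan([(.45,-.2,.28)],85)"
```

```text
time: 10.78
position: [0.5825, 0.3505, 0.1357]
tool_rot: [3.141, -0.0, 1.543]
wrist_force: [0.7, 0.3, -0.4]
width: 0.0426
finger_force: 0.0
time: 11.28
position: [0.5833, 0.3517, 0.2589]
tool_rot: [3.137, -0.003, 1.544]
wrist_force: [-0.8, -0.3, -0.4]
width: 0.0425
finger_force: 0.0
at [0.5833 0.3517 0.2589] yaw 88.45 rp [ 3.137e+00 -3.000e-03] w 0.0425 f [-0.8 -0.3 -0.4] t 11.28
[-555.1, -118.4, -21.1] 3.5
```

```bash
python3 -m crank '[[-0.47,-0.13,-0.03,3.5],[-0.47,-0.13,-0.03,3.5],[-0.47,-0.13,-0.03,3.5],[-0.47,-0.13,-0.03,3.5],[-0.47,-0.13,-0.03,3.5],[-0.47,-0.13,-0.03,3.5],[-0.47,-0.13,-0.03,3.5],[-0.47,-0.13,-0.03,3.5],[-0.47,-0.13,-0.03,3.5],[-0.47,-0.13,-0.03,3.5]]' 1
python3 - <<'E'
from h import *
for o in tiles(): print(o)
img,K,T=cam("top"); np.save("top.npy",img)
a=cv2.resize(img[150:270,150:340],None,fx=4,fy=4,interpolation=cv2.INTER_CUBIC); cv2.imwrite("pics/top3.png",a[:,:,::-1])
cv2.imwrite("pics/full3.png",img[:,:,::-1])
E
```

```text
time: 12.52
position: [0.4399, -0.1153, 0.2845]
tool_rot: [-3.141, -0.001, 1.483]
wrist_force: [0.0, 0.3, -0.1]
width: 0.0851
finger_force: 0.0
(array([506., 277.]), 370.4, -520.5, 23, 84, 129.9)
(array([309., 228.]), 489.6, 13.6, 34, 66, 1.2)
(array([178., 214.]), 516.2, 353.2, 36, 59, 151.1)
(array([462., 199.]), 576.9, -400.2, 43, 57, 0.1)
(array([384., 193.]), 588.2, -190.3, 43, 59, 5.1)
(array([120., 141.]), 712.5, 519.4, 48, 48, 91.3)
(array([237.,  90.]), 858.3, 211.0, 60, 91, 106.9)
```

View pics/top3.png

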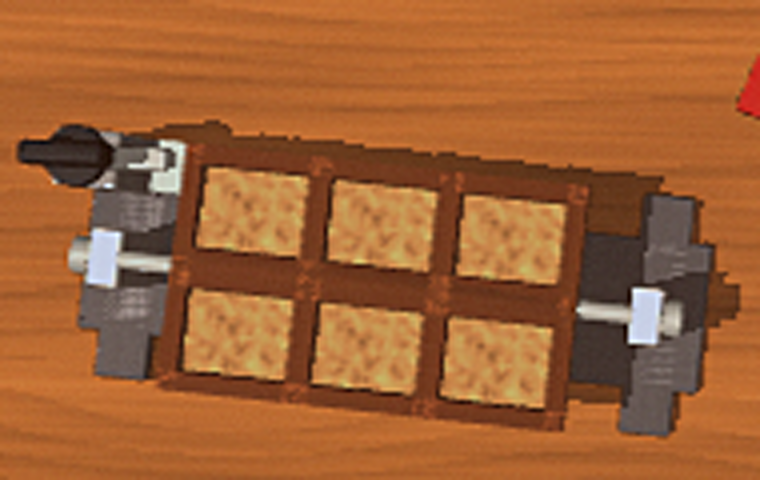

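View pics/full3.png

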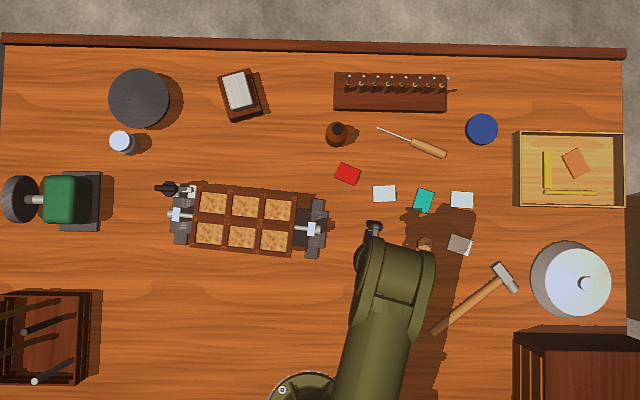

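The board is level and the dog lies over the tab. Three tiles are on the bench, with none hidden where the arm stood at the start. Next I'll measure the recesses from the cork patches.

Run:
```python
from h import *
img=np.load("top.npy"); _,K,T=cam("top")
h=cv2.cvtColor(img,cv2.COLOR_RGB2HSV); m=cv2.inRange(h,(8,60,150),(25,200,255)); 
k=np.zeros_like(m); k[185:260,190:300]=255; m&=k
# keep board only: wood is dark red, so cork components are isolated
res=[]
for c in cv2.findContours(cv2.morphologyEx(m,cv2.MORPH_OPEN,np.ones((3,3))),cv2.RETR_EXTERNAL,cv2.CHAIN_APPROX_NONE)[0]:
    if 200<cv2.contourArea(c)<900:
        w=np.array([plane(K,T,p[0],.108)[:2] for p in c],np.float32)*1e3
        r=cv2.minAreaRect(w); res.append(r[0]); print(c.mean(0)[0].round(1),np.round(r[0],1),np.round(r[1],1),round(r[2],1))
res=np.array(res); print("centre",res.mean(0))
r=res-res.mean(0)
d=r[np.abs(r@[np.sin(-FY),np.cos(FY)])>50]; 
L=res[np.argsort(res[:,1])]; print("yaw",np.degrees(np.arctan2(-(L[4:].mean(0)-L[:2].mean(0))[0],(L[4:].mean(0)-L[:2].mean(0))[1])), np.linalg.norm(L[4:].mean(0)-L[:2].mean(0)))
```

```text
[233.9 255.6] [427.  183.1] [ 26.8 225.1] 1.1
[273.9 240.1] [461.5  91.8] [62.8 49.4] 85.7
[241.3 236.7] [468.3 171.3] [62.7 49.4] 84.8
[209.  233.1] [475.3 251.2] [63.2 49.3] 84.8
[277.1 209.5] [536.7  85.1] [62.7 49.2] 84.9
[245. 206.] [543.6 164.9] [62.8 49.5] 85.2
[212.9 202.5] [550.8 244.2] [62.5 49.2] 84.9
centre [494.73442296 170.22686332]
yaw 6.110821343262423 138.54455425596583
```

```bash
sed -i 's/^FC=.*/FC=np.array([.506,.168]); FY=np.radians(-4.95)/' h.py
python3 - <<'E'
from h import *
plan([(.5882,-.1904,.12),(.5882,-.1904,.02)],95.1)
E
```

```text
at [ 0.4405 -0.1145  0.2849] yaw 85.16 rp [-3.141 -0.   ] w 0.0855 f [-0.2  0.4 -0.1] t 12.68
[-63.2, 153.6, 164.9] -9.9
[-63.2, 153.6, 264.9] -9.9
```

```bash
python3 -m crank '[[-0.02,0.05,0.03,-5],[-0.04,0.1,0.07,-9.9],[-0.063,0.154,0.12,-9.9],[-0.063,0.154,0.165,-9.9],[-0.063,0.154,0.22,-9.9],[-0.063,0.154,0.26,-9.9],[-0.063,0.154,0.265,-9.9],[-0.063,0.154,0.265,-9.9]]' 0.4
python3 - <<'E'
from h import *
plan([(.5882,-.1904,.005)],95.1)
img,K,T=cam("side"); u,v=proj(K,T,[.588,-.19,.02]).astype(int); print(u,v)
a=cv2.resize(img[v-50:v+40,u-60:u+60],None,fx=5,fy=5,interpolation=cv2.INTER_CUBIC); cv2.imwrite("pics/g1.png",a[:,:,::-1])
E
```

```text
time: 13.68
position: [0.5892, -0.1916, 0.0213]
tool_rot: [3.14, 0.0, 1.657]
wrist_force: [-0.6, 0.2, 0.4]
width: 0.0602
finger_force: 0.0
at [ 0.5892 -0.1916  0.0213] yaw 94.97 rp [3.14 0.  ] w 0.0602 f [-0.6  0.2  0.4] t 13.68
[1.3, -0.9, 16.3] -0.1
328 187
```

View pics/g1.png

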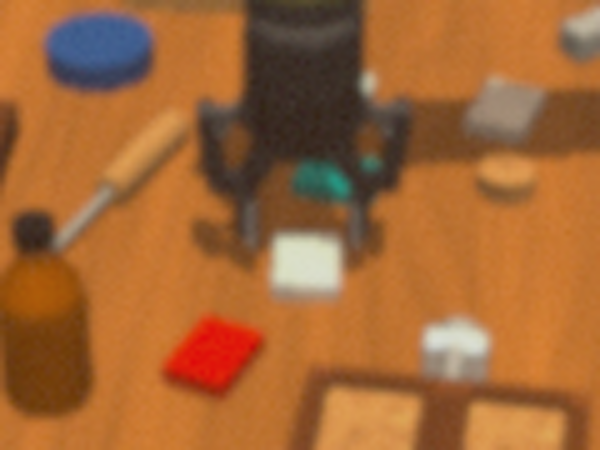

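The side crop shows the fingers astride the tile, with their tips about 7 mm behind the TCP at this opening. I'll lower the TCP to about z=0.000 and close.

```bash
python3 -m crank '[[0.001,-0.001,0.01,0],[0.001,-0.001,0.021,0],[0.001,-0.001,0.021,0]]'; python3 -m crank '[[0,0,0,0],[0,0,0,0],[0,0,0,0],[0,0,0,0]]' -1 60;  python3 -m crank '[[0,0,-0.02,0],[0,0,-0.06,0],[0,0,-0.12,0],[0,0,-0.18,0],[0,0,-0.18,0],[0,0,-0.18,0]]'
python3 - <<'E'
from h import *
img,K,T=cam("side"); u,v=proj(K,T,monitor.observe()["position"]).astype(int); print(u,v)
a=cv2.resize(img[max(v-50,0):v+40,u-60:u+60],None,fx=5,fy=5,interpolation=cv2.INTER_CUBIC); cv2.imwrite("pics/g2.png",a[:,:,::-1])
print(tiles())
E
```

```text
time: 14.1
position: [0.586, -0.1913, -0.0017]
tool_rot: [-3.14, -0.001, 1.656]
wrist_force: [-0.3, 0.1, -0.4]
width: 0.06
finger_force: 0.0
time: 14.6
position: [0.5874, -0.1915, -0.0002]
tool_rot: [3.141, 0.0, 1.656]
wrist_force: [-0.5, -0.5, 3.2]
width: 0.0427
finger_force: 61.4
time: 15.35
position: [0.5866, -0.1913, 0.1798]
tool_rot: [3.142, 0.001, 1.656]
wrist_force: [0.2, -0.1, -1.3]
width: 0.0425
finger_force: 61.2
328 145
[(array([505., 277.]), 370.2, -520.3, 23, 84, 129.4), (array([309., 228.]), 489.6, 13.6, 34, 66, 1.2), (array([178., 214.]), 516.2, 353.2, 36, 59, 151.1), (array([385., 191.]), 596.4, -193.7, 20, 50, 107.1), (array([119., 140.]), 714.4, 518.2, 49, 51, 110.1), (array([237.,  90.]), 858.4, 210.8, 60, 91, 107.1)]
```

View pics/g2.png

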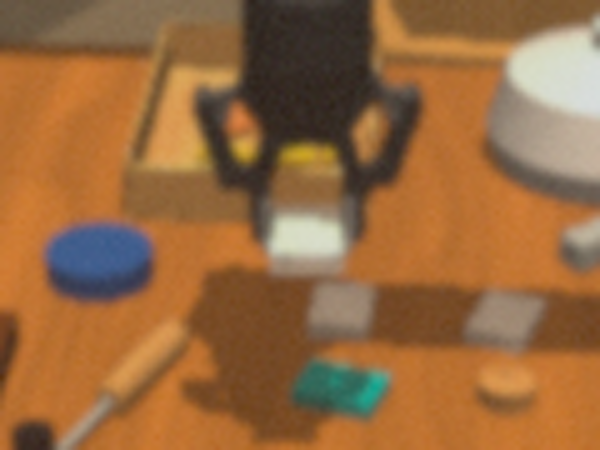

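The tile is held level at its upper part, clear of everything. Next I'll carry it to the recess at (0.537, 0.085).

Run:
```python
from h import *
plan([(.5358,.0841,.18),(.5358,.0841,.12)],85.05)
```

```text
at [ 0.5858 -0.1912  0.1778] yaw 94.91 rp [-3.139e+00 -1.000e-03] w 0.0425 f [ 0.2  0.1 -1.3] t 15.45
[278.5, -26.3, -2.2] 9.9
[278.5, -26.3, 57.8] 9.9
```

```bash
python3 -m crank '[[0.03,-0.003,0,1],[0.07,-0.007,0,3],[0.11,-0.011,0,5],[0.15,-0.015,0,7],[0.19,-0.019,0,8.5],[0.23,-0.023,0,9.9],[0.265,-0.026,0,9.9],[0.278,-0.026,0,9.9],[0.278,-0.026,0.02,9.9],[0.278,-0.026,0.045,9.9],[0.278,-0.026,0.045,9.9],[0.278,-0.026,0.045,9.9]]'
python3 - <<'E'
from h import *
import time
ps=[]
plan([(.5358,.0841,.108)],85.05)
img,K,T=cam("side"); p=monitor.observe()["position"]; print(p); u,v=proj(K,T,p).astype(int)
a=cv2.resize(img[max(v-50,0):v+40,u-60:u+60],None,fx=6,fy=6,interpolation=cv2.INTER_CUBIC); cv2.imwrite("pics/g3.png",a[:,:,::-1])
E
```

```text
time: 16.95
position: [0.5378, 0.0827, 0.1346]
tool_rot: [3.142, 0.0, 1.483]
wrist_force: [0.3, 0.2, -0.7]
width: 0.0424
finger_force: 61.0
at [0.5378 0.0827 0.1346] yaw 84.95 rp [3.142 0.   ] w 0.0424 f [ 0.3  0.2 -0.7] t 16.95
[1.2, -2.1, 26.6] -0.1
[0.5380714  0.08297889 0.13508124]
```

View pics/g3.png

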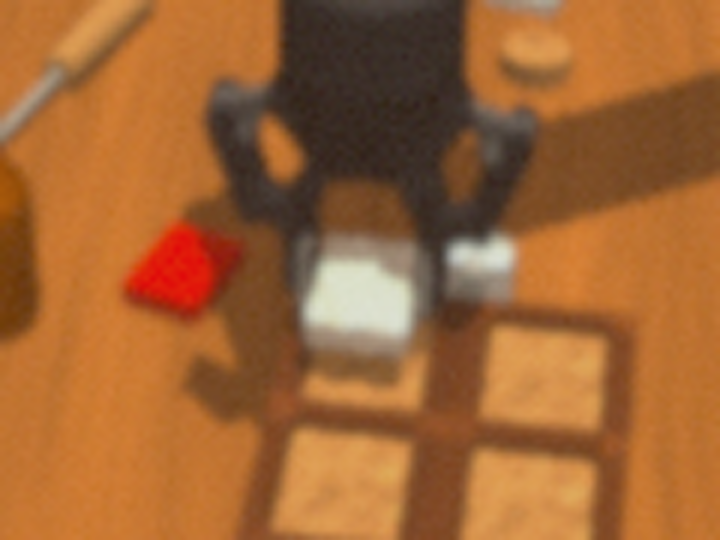

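The tile hangs over the recess nearest the red tile, and it is well aligned. Lowering it.

```bash
python3 -m crank '[[0.001,-0.001,0.01,0],[0.001,-0.0015,0.02,0],[0.001,-0.0015,0.025,0],[0.001,-0.0015,0.027,0],[0.001,-0.0015,0.027,0]]'; python3 -m crank '[[0,0,0,0],[0,0,0,0],[0,0,0,0]]' 0.4; python3 -m crank '[[0,0,-0.02,0],[0,0,-0.05,0],[0,0,-0.05,0],[0,0,-0.05,0],[0,0,-0.05,0]]' -1
python3 - <<'E'
from h import *
plan([(.5358,.0841,.123)],85.05)
img,K,T=cam("side"); p=monitor.observe()["position"]; p[2]=.115; u,v=proj(K,T,p).astype(int)
a=cv2.resize(img[max(v-45,0):v+45,u-60:u+60],None,fx=6,fy=6,interpolation=cv2.INTER_CUBIC); cv2.imwrite("pics/g4.png",a[:,:,::-1])
E
```

```text
time: 17.62
position: [0.5354, 0.0844, 0.1092]
tool_rot: [-3.14, 0.002, 1.484]
wrist_force: [-7.4, -1.6, 14.5]
width: 0.0426
finger_force: 69.9
time: 18.0
position: [0.5358, 0.0845, 0.107]
tool_rot: [-3.141, 0.0, 1.484]
wrist_force: [0.8, -0.5, 0.8]
width: 0.0601
finger_force: 0.0
time: 18.62
position: [0.5354, 0.0844, 0.1566]
tool_rot: [-3.14, 0.0, 1.484]
wrist_force: [0.0, -0.7, -0.8]
width: 0.0002
finger_force: 0.0
at [0.5354 0.0844 0.1566] yaw 85.0 rp [-3.14  0.  ] w 0.0002 f [ 0.  -0.7 -0.8] t 18.62
[-0.2, 0.5, 33.6] -0.0
```

View pics/g4.png

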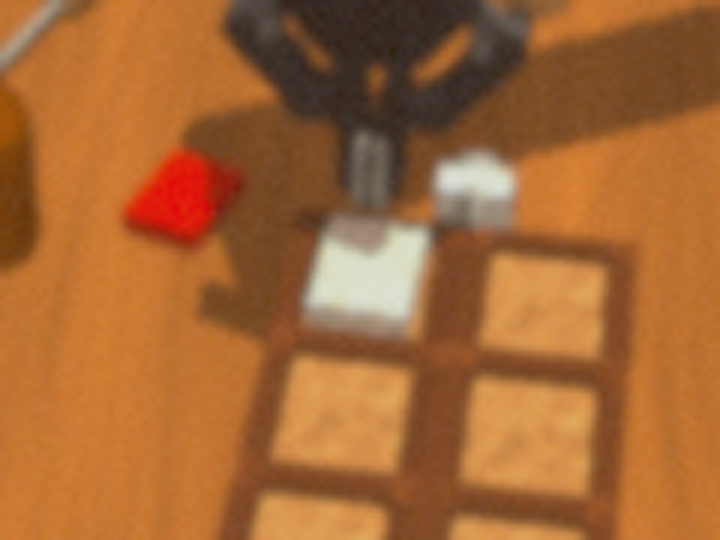

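The tile sits in its recess with gaps on both sides. Pressing it with the shut fingers.

```bash
python3 -m crank '[[0,0,0.03,0],[0,0,0.035,0],[0,0,0.037,0],[0,0,0.038,0],[0,0,0.039,0],[0,0,0.04,0],[0,0,0.041,0],[0,0,0.042,0],[0,0,0.043,0],[0,0,0.044,0],[0,0,0.045,0],[0,0,0.046,0]]'; python3 -m crank '[[0,0,0.001,0],[0,0,0.001,0],[0,0,0.001,0],[0,0,0.001,0],[0,0,0.001,0],[0,0,0.001,0],[0,0,0.001,0],[0,0,0.001,0]]'
```

```text
time: 20.18
position: [0.5358, 0.0846, 0.1124]
tool_rot: [-3.142, 0.001, 1.484]
wrist_force: [-4.2, -0.4, 6.7]
width: -0.0003
finger_force: 2.9
time: 21.18
position: [0.5358, 0.0846, 0.1112]
tool_rot: [-3.142, 0.001, 1.484]
wrist_force: [-4.0, -0.5, 5.1]
width: 0.0002
finger_force: 2.7
```

```bash
python3 -m crank '[[0,0,0.001,0],[0,0,0.002,0],[0,0,0.002,0],[0,0,0.002,0],[0,0,0.002,0],[0,0,0.002,0],[0,0,0.002,0],[0,0,0.002,0]]';  python3 -m crank '[[0,0,0.001,0],[0,0,0.002,0],[0,0,0.002,0],[0,0,0.002,0],[0,0,0.002,0],[0,0,0.002,0],[0,0,0.002,0],[0,0,0.002,0]]'
```

```text
time: 22.18
position: [0.536, 0.0846, 0.1109]
tool_rot: [3.141, 0.001, 1.484]
wrist_force: [-8.3, -2.0, 17.0]
width: -0.0003
finger_force: 8.0
time: 23.18
position: [0.5361, 0.0846, 0.1108]
tool_rot: [3.141, 0.002, 1.484]
wrist_force: [-14.0, -2.7, 27.3]
width: -0.0
finger_force: 13.8
```

At the stop: z=0.111 at 27 N, so the tile is flush. Lifting off and re-measuring the other two tiles.

```bash
python3 -m crank '[[0,0,-0.04,0],[0,0,-0.09,0],[0,0,-0.12,0],[0,0,-0.12,0]]' 0.4
python3 - <<'E'
from h import *
t=[o for o in tiles() if abs(o[3]-43)<4 and abs(o[4]-59)<6]
for o in t: print(o)
for o in t:
    psi=90+(o[5]+90)%180-90
    plan([(o[1]/1e3-.001,o[2]/1e3,.12),(o[1]/1e3-.001,o[2]/1e3,0)],psi)
E
```

```text
time: 23.68
position: [0.5383, 0.0852, 0.2297]
tool_rot: [3.134, -0.001, 1.484]
wrist_force: [-0.0, 0.6, -0.4]
width: 0.0598
finger_force: 0.0
(array([459., 244.]), 455.5, -394.8, 42, 59, 162.8)
(array([462., 199.]), 576.9, -400.1, 43, 57, 0.1)
at [0.5371 0.0848 0.2276] yaw 85.0 rp [ 3.138 -0.   ] w 0.0597 f [ 0.  -1.3 -0.3] t 23.73
[-484.9, -40.4, 107.6] 12.2
[-484.9, -40.4, 227.6] 12.2
at [0.5371 0.0848 0.2276] yaw 85.0 rp [ 3.138 -0.   ] w 0.0597 f [ 0.  -1.3 -0.3] t 23.73
[-479.6, 81.0, 107.6] -5.1
[-479.6, 81.0, 227.6] -5.1
```

```bash
python3 -m crank '[[-0.06,0.01,0,-2],[-0.12,0.02,0,-5.1],[-0.18,0.03,0,-5.1],[-0.24,0.04,0,-5.1],[-0.3,0.05,0,-5.1],[-0.36,0.06,0.02,-5.1],[-0.42,0.07,0.06,-5.1],[-0.48,0.081,0.11,-5.1],[-0.48,0.081,0.16,-5.1],[-0.48,0.081,0.19,-5.1],[-0.48,0.081,0.19,-5.1],[-0.48,0.081,0.19,-5.1]]'
python3 - <<'E'
from h import *
plan([(.5759,-.4001,0)],90.1)
E
```

```text
time: 25.22
position: [0.5759, -0.4003, 0.0375]
tool_rot: [3.14, 0.0, 1.574]
wrist_force: [0.2, -0.3, 1.3]
width: 0.0595
finger_force: 0.0
at [ 0.5759 -0.4003  0.0375] yaw 90.16 rp [3.14 0.  ] w 0.0595 f [ 0.2 -0.3  1.3] t 25.23
[0.2, 0.0, 37.5] 0.1
```

```bash
python3 -m crank '[[0,0,0.015,0],[0,0,0.03,0],[0,0,0.037,0],[0,0,0.037,0]]'; python3 -m crank '[[0,0,0,0],[0,0,0,0],[0,0,0,0],[0,0,0,0]]' -1 60;  python3 -m crank '[[0,0,-0.02,0],[0,0,-0.06,0],[0,0,-0.12,0],[0,0,-0.17,0],[0,0,-0.17,0],[0,0,-0.17,0]]'
python3 - <<'E'
from h import *
plan([(.4605,.0905,.17),(.4605,.0905,.13)],85.05)
print([o[:3] for o in tiles()])
E
```

```text
time: 25.72
position: [0.5742, -0.4003, -0.0017]
tool_rot: [-3.14, -0.001, 1.573]
wrist_force: [-1.0, -0.6, 0.4]
width: 0.0594
finger_force: 0.0
time: 26.22
position: [0.5754, -0.401, 0.0001]
tool_rot: [3.14, 0.001, 1.573]
wrist_force: [-0.5, -0.0, 3.6]
width: 0.0426
finger_force: 60.3
time: 26.98
position: [0.5743, -0.4005, 0.1693]
tool_rot: [-3.141, -0.0, 1.573]
wrist_force: [-0.8, -0.7, -1.6]
width: 0.0429
finger_force: 60.2
at [ 0.5743 -0.4005  0.1693] yaw 90.1 rp [-3.141 -0.   ] w 0.0429 f [-0.8 -0.7 -1.6] t 26.98
[491.2, -112.9, -0.7] 5.1
[491.2, -112.9, 39.3] 5.1
[(array([459., 245.]), 455.5, -394.9), (array([309., 228.]), 489.6, 13.6), (array([178., 214.]), 515.9, 352.8), (array([278., 209.]), 538.9, 92.5), (array([478., 196.]), 585.9, -447.3), (array([120., 140.]), 714.6, 516.3), (array([237.,  90.]), 858.4, 210.9)]
```

```bash
python3 -m crank '[[0.03,-0.007,0,1],[0.08,-0.018,0,2],[0.13,-0.03,0,3],[0.18,-0.041,0,4],[0.23,-0.053,0,5.1],[0.28,-0.064,0,5.1],[0.33,-0.076,0,5.1],[0.38,-0.087,0,5.1],[0.43,-0.099,0,5.1],[0.47,-0.108,0,5.1],[0.492,-0.112,0,5.1],[0.492,-0.112,0,5.1]]'; python3 -m crank '[[0,0,0.02,0],[0,0,0.035,0],[0,0,0.035,0],[0,0,0.035,0]]'
python3 - <<'E'
from h import *
plan([(.461,.0914,.108)],85.05)
img,K,T=cam("side"); p=monitor.observe()["position"]; print(p); u,v=proj(K,T,p).astype(int)
a=cv2.resize(img[max(v-45,0):v+45,u-60:u+60],None,fx=6,fy=6,interpolation=cv2.INTER_CUBIC); cv2.imwrite("pics/g5.png",a[:,:,::-1])
E
```

```text
time: 28.52
position: [0.4605, 0.0926, 0.1681]
tool_rot: [-3.139, 0.0, 1.487]
wrist_force: [0.1, -0.7, -0.7]
width: 0.0426
finger_force: 60.1
time: 29.02
position: [0.4621, 0.0907, 0.1344]
tool_rot: [-3.141, -0.0, 1.483]
wrist_force: [-0.6, 0.1, -1.3]
width: 0.0428
finger_force: 60.2
at [0.4621 0.0907 0.1344] yaw 84.97 rp [-3.141 -0.   ] w 0.0428 f [-0.6  0.1 -1.3] t 29.02
[0.6, -1.2, 26.4] -0.1
[0.46238967 0.09087978 0.13473647]
```

View pics/g5.png

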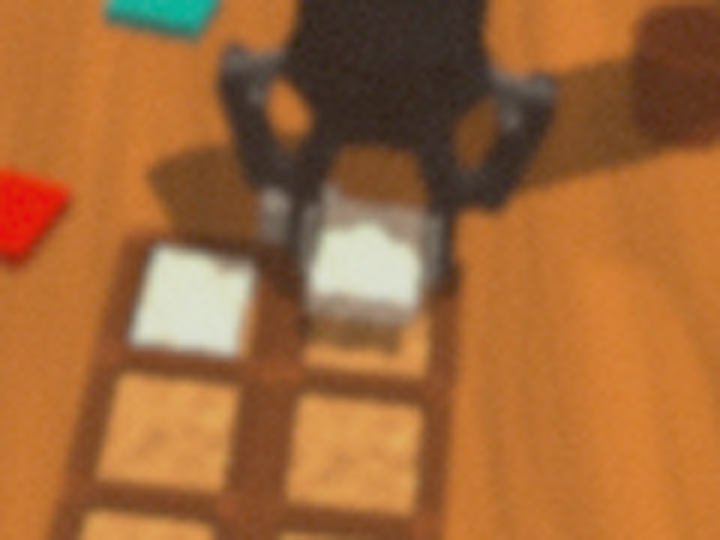

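The first tile is flush at crop (195,300), and the second hangs over its recess. Lowering, releasing and lifting.

```bash
python3 -m crank '[[0.0005,-0.001,0.01,0],[0.0005,-0.001,0.02,0],[0.0005,-0.001,0.025,0],[0.0005,-0.001,0.026,0],[0.0005,-0.001,0.026,0]]'; python3 -m crank '[[0,0,0,0],[0,0,0,0],[0,0,0,0]]' 0.4; python3 -m crank '[[0,0,-0.02,0],[0,0,-0.05,0],[0,0,-0.05,0],[0,0,-0.05,0],[0,0,-0.05,0]]' -1
python3 - <<'E'
from h import *
plan([(.461,.0914,.123)],85.05)
img,K,T=cam("side"); p=monitor.observe()["position"]; p[2]=.115; u,v=proj(K,T,p).astype(int)
a=cv2.resize(img[max(v-45,0):v+45,u-60:u+60],None,fx=6,fy=6,interpolation=cv2.INTER_CUBIC); cv2.imwrite("pics/g6.png",a[:,:,::-1])
E
```

```text
time: 29.7
position: [0.4604, 0.0916, 0.1091]
tool_rot: [-3.14, 0.001, 1.484]
wrist_force: [-5.6, -0.8, 10.2]
width: 0.0426
finger_force: 68.6
time: 30.08
position: [0.461, 0.0917, 0.1081]
tool_rot: [-3.141, -0.0, 1.484]
wrist_force: [0.7, -0.6, 0.0]
width: 0.0602
finger_force: 0.0
time: 30.7
position: [0.4602, 0.0915, 0.1572]
tool_rot: [-3.14, 0.0, 1.484]
wrist_force: [0.4, -0.2, -0.6]
width: 0.0
finger_force: 0.0
at [0.4602 0.0915 0.1572] yaw 85.0 rp [-3.14  0.  ] w 0.0 f [ 0.4 -0.2 -0.6] t 30.7
[-0.0, 0.8, 34.2] -0.0
```

View pics/g6.png

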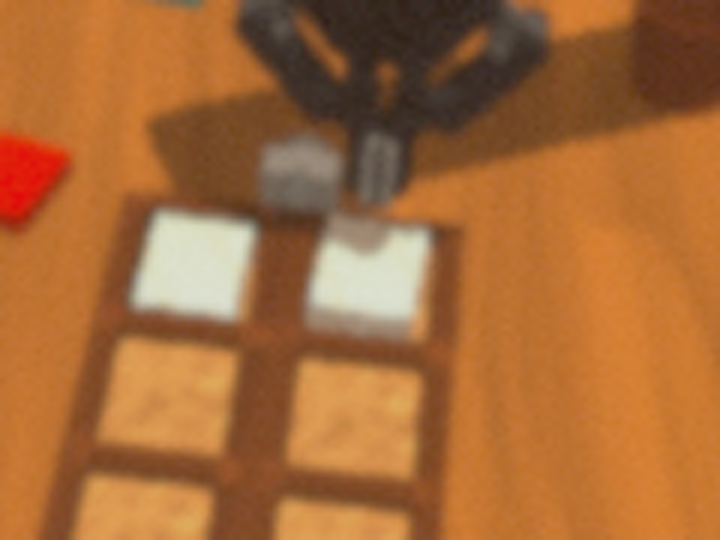

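The second tile stands proud in its recess and seated square. I'll press it the same way.

```bash
python3 -m crank '[[0,0,0.03,0],[0,0,0.035,0],[0,0,0.037,0],[0,0,0.038,0],[0,0,0.039,0],[0,0,0.04,0],[0,0,0.041,0],[0,0,0.042,0],[0,0,0.043,0],[0,0,0.044,0],[0,0,0.045,0],[0,0,0.046,0]]'; python3 -m crank '[[0,0,0.001,0],[0,0,0.002,0],[0,0,0.002,0],[0,0,0.002,0],[0,0,0.002,0],[0,0,0.002,0],[0,0,0.002,0],[0,0,0.002,0]]'; python3 -m crank '[[0,0,0.001,0],[0,0,0.002,0],[0,0,0.002,0],[0,0,0.002,0],[0,0,0.002,0],[0,0,0.002,0],[0,0,0.002,0],[0,0,0.002,0]]'
```

```text
time: 32.25
position: [0.4616, 0.0918, 0.1135]
tool_rot: [3.14, 0.0, 1.484]
wrist_force: [-1.9, -0.0, 5.3]
width: 0.0001
finger_force: 2.9
time: 33.25
position: [0.4616, 0.0918, 0.1113]
tool_rot: [3.14, 0.0, 1.483]
wrist_force: [-0.5, -0.3, 5.0]
width: -0.0001
finger_force: 2.6
time: 34.25
position: [0.4615, 0.0918, 0.1099]
tool_rot: [3.141, 0.001, 1.484]
wrist_force: [-4.2, -0.9, 10.0]
width: 0.0002
finger_force: 5.1
```

```bash
python3 -m crank '[[0,0,0.001,0],[0,0,0.002,0],[0,0,0.002,0],[0,0,0.002,0],[0,0,0.002,0],[0,0,0.002,0],[0,0,0.002,0],[0,0,0.002,0]]';  python3 -m crank '[[0,0,-0.04,0],[0,0,-0.09,0],[0,0,-0.11,0],[0,0,-0.11,0]]' 0.4
python3 - <<'E'
from h import *
t=[o for o in tiles() if abs(o[3]-43)<4 and abs(o[4]-59)<6]
for o in t: print(o)
for o in t[:1]:
    plan([(o[1]/1e3-.001,o[2]/1e3,.12),(o[1]/1e3-.001,o[2]/1e3,0)],90+(o[5]+90)%180-90)
E
```

```text
time: 35.25
position: [0.4616, 0.0918, 0.1095]
tool_rot: [3.141, 0.002, 1.484]
wrist_force: [-8.5, -1.3, 22.7]
width: -0.0001
finger_force: 11.8
time: 35.75
position: [0.4623, 0.0919, 0.2181]
tool_rot: [3.137, 0.0, 1.483]
wrist_force: [-0.6, 0.0, -1.2]
width: 0.0598
finger_force: 0.0
(array([459., 244.]), 455.5, -394.9, 42, 59, 162.8)
(array([279., 209.]), 538.7, 92.2, 46, 63, 172.5)
at [0.4613 0.0916 0.2165] yaw 85.0 rp [3.14 0.  ] w 0.0598 f [-0.5  0.1 -0.4] t 35.8
[-485.3, 35.7, 96.5] 12.2
[-485.3, 35.7, 216.5] 12.2
```

```bash
python3 -m crank '[[-0.06,0.004,0,3],[-0.12,0.009,0,6],[-0.18,0.013,0,9],[-0.24,0.018,0,12.2],[-0.3,0.022,0,12.2],[-0.36,0.026,0.02,12.2],[-0.42,0.031,0.06,12.2],[-0.485,0.036,0.11,12.2],[-0.485,0.036,0.16,12.2],[-0.485,0.036,0.18,12.2],[-0.485,0.036,0.18,12.2],[-0.485,0.036,0.18,12.2]]'
python3 - <<'E'
from h import *
plan([(.4545,-.3949,0)],72.8)
E
```

```text
time: 37.3
position: [0.4552, -0.3942, 0.0369]
tool_rot: [3.141, -0.0, 1.272]
wrist_force: [1.5, -0.2, 0.3]
width: 0.0601
finger_force: 0.0
at [ 0.4552 -0.3942  0.0369] yaw 72.86 rp [ 3.141 -0.   ] w 0.0601 f [ 1.5 -0.2  0.3] t 37.3
[-0.9, -0.5, 36.9] 0.1
```

```bash
python3 -m crank '[[0,0,0.015,0],[-0.001,0,0.03,0],[-0.001,0,0.037,0],[-0.001,0,0.037,0]]'; python3 -m crank '[[0,0,0,0],[0,0,0,0],[0,0,0,0],[0,0,0,0]]' -1 60;  python3 -m crank '[[0,0,-0.02,0],[0,0,-0.06,0],[0,0,-0.12,0],[0,0,-0.17,0],[0,0,-0.17,0],[0,0,-0.17,0]]'
python3 - <<'E'
from h import *
plan([(.5,-.12,.17),(.543,.1646,.17)],85.05)
E
```

```text
time: 37.8
position: [0.4538, -0.3951, -0.0016]
tool_rot: [-3.14, -0.001, 1.271]
wrist_force: [0.5, 0.2, 0.5]
width: 0.0599
finger_force: 0.0
time: 38.3
position: [0.4548, -0.3959, -0.0]
tool_rot: [3.14, 0.001, 1.271]
wrist_force: [0.2, 0.5, 2.4]
width: 0.0423
finger_force: 62.6
time: 39.05
position: [0.4538, -0.3953, 0.1694]
tool_rot: [-3.141, 0.0, 1.271]
wrist_force: [0.2, -0.1, -2.4]
width: 0.0427
finger_force: 62.1
at [ 0.4538 -0.3953  0.1694] yaw 72.81 rp [-3.141  0.   ] w 0.0427 f [ 0.2 -0.1 -2.4] t 39.05
[276.6, -37.3, -0.6] -12.2
[561.2, -80.3, -0.6] -12.2
```

```bash
python3 -m crank '[[0.03,-0.004,0,-1],[0.08,-0.011,0,-3],[0.13,-0.018,0,-5],[0.18,-0.025,0,-7],[0.23,-0.032,0,-9],[0.28,-0.038,0,-11],[0.33,-0.045,0,-12.2],[0.38,-0.052,0,-12.2],[0.43,-0.06,0,-12.2],[0.48,-0.068,0,-12.2],[0.53,-0.076,0,-12.2],[0.561,-0.08,0,-12.2]]'; python3 -m crank '[[0,0,0,0],[0,0,0.02,0],[0,0,0.035,0],[0,0,0.035,0],[0,0,0.035,0]]'
python3 - <<'E'
from h import *
plan([(.543,.1644,.108)],85.05)
E
```

```text
time: 40.55
position: [0.5413, 0.1682, 0.1679]
tool_rot: [-3.138, -0.001, 1.489]
wrist_force: [-0.4, 0.7, -1.5]
width: 0.0428
finger_force: 62.1
time: 41.18
position: [0.5438, 0.1634, 0.1342]
tool_rot: [-3.141, 0.0, 1.483]
wrist_force: [-0.3, -0.1, -1.2]
width: 0.0423
finger_force: 62.1
at [0.5438 0.1634 0.1342] yaw 84.95 rp [-3.141  0.   ] w 0.0423 f [-0.3 -0.1 -1.2] t 41.17
[0.9, -0.9, 26.2] -0.1
```

```bash
python3 -m crank '[[0.0005,-0.001,0.01,0],[0.0005,-0.001,0.02,0],[0.0005,-0.001,0.025,0],[0.0005,-0.001,0.026,0],[0.0005,-0.001,0.026,0]]'; python3 -m crank '[[0,0,0,0],[0,0,0,0],[0,0,0,0]]' 0.4; python3 -m crank '[[0,0,-0.02,0],[0,0,-0.05,0],[0,0,-0.05,0],[0,0,-0.05,0],[0,0,-0.05,0]]' -1
python3 - <<'E'
from h import *
plan([(.543,.1644,.123)],85.05)
img,K,T=cam("side"); p=monitor.observe()["position"]; p[2]=.115; u,v=proj(K,T,p).astype(int)
a=cv2.resize(img[max(v-45,0):v+45,u-60:u+60],None,fx=6,fy=6,interpolation=cv2.INTER_CUBIC); cv2.imwrite("pics/g7.png",a[:,:,::-1])
E
```

```text
time: 41.8
position: [0.5428, 0.1644, 0.1093]
tool_rot: [3.142, 0.001, 1.483]
wrist_force: [-3.1, -1.5, 6.9]
width: 0.0429
finger_force: 67.1
time: 42.18
position: [0.5427, 0.1646, 0.108]
tool_rot: [-3.141, 0.0, 1.484]
wrist_force: [0.1, -0.3, -0.1]
width: 0.0596
finger_force: 0.0
time: 42.8
position: [0.5423, 0.1643, 0.1576]
tool_rot: [-3.14, 0.001, 1.484]
wrist_force: [-0.2, -0.2, 0.0]
width: -0.0001
finger_force: 0.0
at [0.5423 0.1643 0.1576] yaw 85.0 rp [-3.14e+00  1.00e-03] w -0.0001 f [-0.2 -0.2  0. ] t 42.8
[0.2, 0.7, 34.6] -0.1
```

View pics/g7.png

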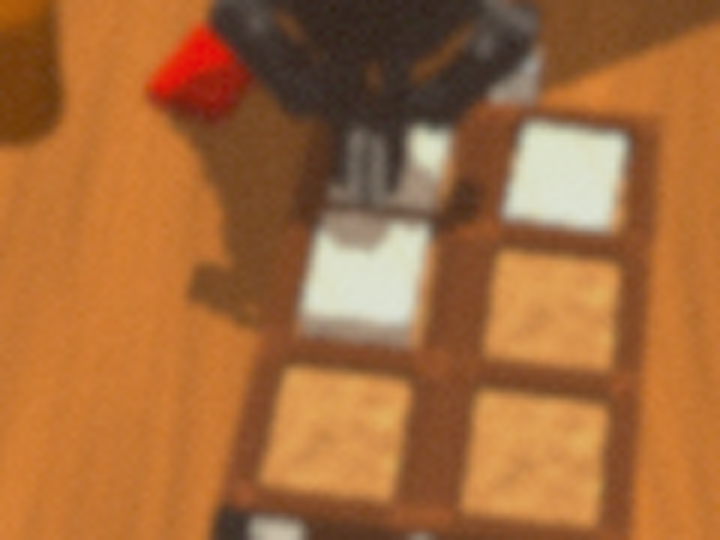

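The third tile is in the middle far recess, and the second is flush. Pressing the third.

```bash
python3 -m crank '[[0,0,0.03,0],[0,0,0.035,0],[0,0,0.037,0],[0,0,0.038,0],[0,0,0.039,0],[0,0,0.04,0],[0,0,0.041,0],[0,0,0.042,0],[0,0,0.043,0],[0,0,0.044,0],[0,0,0.045,0],[0,0,0.046,0]]'; for i in 1 2; do :; done; python3 -m crank '[[0,0,0.001,0],[0,0,0.002,0],[0,0,0.002,0],[0,0,0.002,0],[0,0,0.002,0],[0,0,0.002,0],[0,0,0.002,0],[0,0,0.002,0]]'; python3 -m crank '[[0,0,0.001,0],[0,0,0.002,0],[0,0,0.002,0],[0,0,0.002,0],[0,0,0.002,0],[0,0,0.002,0],[0,0,0.002,0],[0,0,0.002,0]]'
```

```text
time: 44.35
position: [0.5434, 0.1649, 0.1136]
tool_rot: [3.14, -0.0, 1.484]
wrist_force: [-2.8, -0.3, 4.4]
width: -0.0001
finger_force: 2.7
time: 45.35
position: [0.5433, 0.1649, 0.1111]
tool_rot: [3.14, -0.0, 1.484]
wrist_force: [-0.8, -0.4, 5.0]
width: 0.0001
finger_force: 2.7
time: 46.35
position: [0.5434, 0.1649, 0.1109]
tool_rot: [3.14, 0.001, 1.484]
wrist_force: [-5.1, -1.1, 15.4]
width: 0.0002
finger_force: 8.1
```

```bash
python3 -m crank '[[0,0,0.001,0],[0,0,0.002,0],[0,0,0.002,0],[0,0,0.002,0],[0,0,0.002,0],[0,0,0.002,0]]'; python3 -m crank '[[0,0,-0.04,0],[0,0,-0.09,0],[0,0,-0.13,0],[0,0,-0.13,0]]'
python3 - <<'E'
from h import *
plan([(.43,-.12,.28)])
E
```

```text
time: 47.1
position: [0.5435, 0.1649, 0.1108]
tool_rot: [3.139, 0.001, 1.484]
wrist_force: [-9.9, -3.7, 27.3]
width: 0.0001
finger_force: 13.6
time: 47.6
position: [0.5448, 0.1655, 0.2398]
tool_rot: [3.135, -0.002, 1.484]
wrist_force: [0.5, 0.5, -1.0]
width: -0.0001
finger_force: 0.0
at [0.5448 0.1655 0.2398] yaw 85.0 rp [ 3.135e+00 -2.000e-03] w -0.0001 f [ 0.5  0.5 -1. ] t 47.6
[-294.4, -89.4, -40.2] 0
```

```bash
python3 -m crank '[[-0.05,-0.01,-0.01,0],[-0.1,-0.03,-0.03,0],[-0.15,-0.045,-0.04,0],[-0.2,-0.06,-0.04,0],[-0.25,-0.075,-0.04,0],[-0.29,-0.09,-0.04,0],[-0.29,-0.09,-0.04,0],[-0.29,-0.09,-0.04,0]]'
python3 - <<'E'
from h import *
i1,K,T=cam("top"); i2,_,_=cam("side")
a=cv2.resize(i1[100:270,140:500],(800,378),interpolation=cv2.INTER_CUBIC); b=cv2.resize(i2[180:360,240:430],None,fx=1.2,fy=1.2)
b=np.pad(b,((0,222-min(222,b.shape[0])),(0,800-b.shape[1]),(0,0)))[:222]
cv2.imwrite("pics/end.png",np.vstack([a,b])[:,:,::-1])
E
```

```text
time: 48.6
position: [0.4278, -0.1157, 0.2755]
tool_rot: [-3.141, -0.001, 1.484]
wrist_force: [0.8, -0.2, -1.0]
width: 0.0002
finger_force: 0.0
```

View pics/end.png

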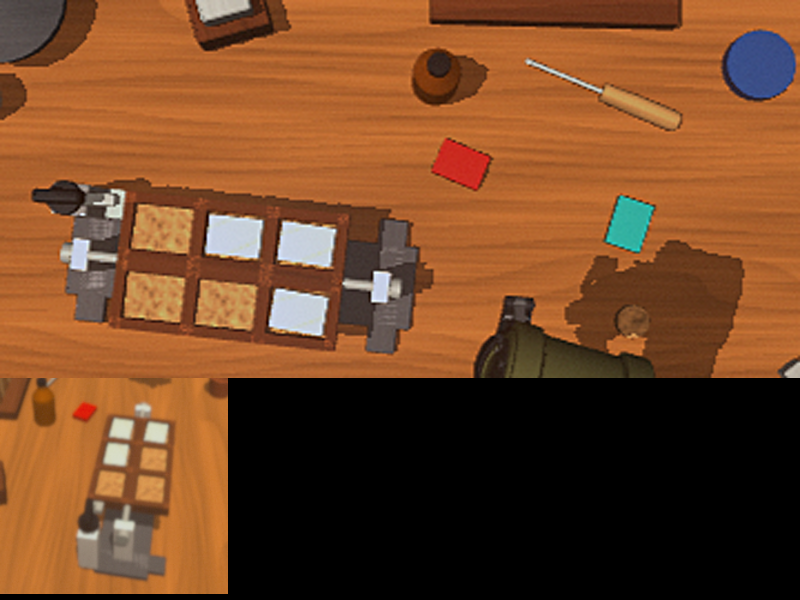

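All three tiles sit flush in their recesses. The board is level with the dog over its tab, the bottle is upright at (437,75), and no pale tile is left on the bench.

```bash
python3 -c "
from station import bot; print(bot.finish_job())"
```

```text
the job is handed in; nothing more can be done
None
```

The job is handed in at about 49 s: the board is level and locked, all three tiles found on the bench are pressed flush in their own recesses, and the oil bottle is still standing; no verdict was returned.

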